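# Set the buffing handpiece in its bench clips

## Robot

A 7-joint arm with a two-finger parallel gripper is mounted at the origin on the work surface. World frame = base frame: x ahead of the robot, y to its left, z up, the work surface at z = 0. Lengths are in mm, angles in rad, forces in N, time in s.
With the tool pointing down it reaches from about 350 to 900 mm from the base axis. Payload 19.9 kg.
Tool frame: the origin (TCP) lies at the very end of the fingers, on their centre line; the grasp point (between the pads) lies 19 mm behind it; z points along the fingers, y is the line along which they close (so a half turn about z gives the same grasp; the last joint's range is limited). The gripper opens to 85 mm and grips with 20 to 120 N. Pads are 22 mm wide; open, the fingers measure 114 mm over their backs; the gripper's body (76 mm by 85 mm) begins 54 mm behind the grasp point. The pads swing forward as they close: fully open they stand 13 mm farther back than shut.
Start: joints at [-1.258, 0.417, -0.01, 1.614, 0.005, 1.111, -0.053], TCP at [216.529, 586.273, 231.26] pointing down, gripper open.
Joint ranges: [-2.81, 2.81], [-0.39, 2.02], [-1.27, 1.25], [0.06, 2.57], [-1.19, 4.33], [0.19, 2], [-2.82, 2.82]. Speed limits (rad/s): [1.89, 1.89, 2.39, 2.39, 3.01, 3.01, 3.01].

## Interface

Orientations are given as a unit quaternion [x, y, z, w].
In Python, from station import ctrl, viewer gives the robot as it stands.
- The arm moves only by the tool servo_tool, never from a script. Its argument "motion" is a list of rows, each a list of 5 numbers: the shift along the tool's x, y, z in units of 30 mm (1.0 is 30 mm), then the turn about the tool's z in units of 5 degrees (1.0 is 5 degrees), then the gripper's target within -1 to 1 (fully open at 1, half-way at 0, shut at -1). A call has 1 to 5 rows; each row is the pose to reach, as a shift and turn from the pose commanded when the call began, along the tool's axes at that moment; what a row does not reach only later rows make up. A row lasts 1/12 s, in which the tool goes at most 41.7 mm and 7.16 degrees, less where a joint would pass 70% of its speed; a pose out of reach is approached as far as the arm can. A call with a gripper value outside its range is refused whole. The fingers move at their own pace and stop on an object; "squeeze" is the grip in N (left out, the last holds). Time passes only in rows, so rows that repeat a pose let the fingers close. It gives the time, the measured TCP pose, the force, the opening and the grip force at its end, in the units of the state.
- ctrl.observe(): the state, without advancing time (a new reading comes with each control period).
- viewer.grab_frame(name): name is "side" or "top"; returns a dict with "img" (420x560x3 uint8, red, green, blue), "range_z" (420x560 float32, mm along the optical axis (not along the pixel's ray), 0 where there is no reading), "fx", "fy", "cx", "cy" (pixels), "eye" and "attitude" of the camera in the world. Camera axes: x right, y down, z forward; pixel columns grow to the right and rows downward; lengths in mm; the calibration is good to about 2 mm. A picture is of the moment at which its call begins.
- ctrl.sign_off(): hands the job in; it is judged then, once.
The state is a dict: "clock": time; "joint_positions": joint angles; "joint_velocities": joint speeds; "joint_efforts": joint torques, N m; "eef_pos": TCP position; "tool_rot": TCP orientation; "contact_force": force on the tool from outside, world axes, zero at the start; "torque": the same for the moment, N m; "grip_width": opening from 0.0 (shut) to 1.0 (fully open); "gripper_force": force on a finger pad.
Only numpy, scipy, OpenCV 4.12 (cv2) and the standard library are available. Lean on these libraries where they do the work, as an engineer would, in place of code of your own. Each camera call takes 0.05 s, during which the arm holds its last target. There are 200 camera calls.

## Task

Set up the blue handpiece for hands-free buffing: draw it out of its cup in the stand and press it down into the two spring clips of the bench bracket, barrel centred in the clips and felt bob at the raised end of the rail, keeping hold of it until all the jaws have snapped shut on the barrel. Then let go and leave it there; leave the grey handpiece in its cup and do not disturb the other things on the bench.

Things in the scene. Friction and masses are not known exactly. Their poses are not given: they have to be found in the camera images.
- buffer_mid (a point): mid-barrel of the blue cordless handpiece (0.21 kg, 199 mm long), on its axis, 78 mm from the tail: grasp here. z axis: tail to nose. Barrel: cylinder 30 mm in diameter from the tail to 148 mm (black bands flush); then steel nose, collet and a cream felt bob. At the start it stands tail down in one of the two cups, leaning 30 degrees from vertical, nose up, roughly away from the robot; loose fit
- buffer_tail (a point): centre of the blue handpiece's flat tail end (78 mm from mid-barrel along the axis); same axes. The bottom 50 mm of the handpiece is inside the cup at the start
- buffer_nose (a point): centre of the blue handpiece's cream felt bob, 21 mm in diameter (110 mm from mid-barrel along the axis); same axes
- grinder_mid (a point): mid-barrel of the grey handpiece, 78 mm from its tail: same shape and axes as the blue one, but with a black rubber wheel, 25 mm in diameter, at the tip. It stands in the other cup, parallel to the blue one and 100 mm beside it, and stays there
- stand: weighted grey bench stand, fixed; base 125 x 190 x 10 mm, origin at the centre of its underside. Two black cups (outside 41 mm, bore 34 mm, 50 mm deep) at y = +50 and -50 mm, leaning 30 degrees from vertical towards the stand's +x; mouths centred at x = -3 mm, 73 mm up, highest rim edge 83 mm above the bench. Either handpiece may be in either cup
- rail: inclined aluminium rail of the fixed bench bracket. Origin: where mid-barrel belongs, on the axis of the seated barrel, 105 mm above the bench. x: along the seated barrel, rising 15 degrees towards the end where the felt bob belongs (roughly away from the robot); y: across, level; z: square to the rail, upwards (the barrel is pressed in along -z). The rail bar is 26 mm wide, its top 36 mm below the seated axis
- seat (a point): same point and axes as the rail's origin. The two steel spring clips are at x = +48 and -48 mm, each 14 mm wide along x, with 82 mm free between them for fingers. Jaw lips reach over the barrel: mouth 18 mm wide 13 mm above the axis, flaring to 31 mm at 26 mm above. Pressing in takes 8 to 16 N in all, most some 20 mm above home; below 10 mm the jaws draw it down, and it stops on the pads
- bur_stand: grey three-tier round bur stand, 124 mm in diameter and about 95 mm tall, loose; origin at the centre of its underside; leave it alone
- mug: white mug, 82 mm in diameter and 95 mm tall, with thin tools standing in it to 200 mm height, loose; origin at the centre of its underside; leave it alone
- jar: amber glass jar with a steel lid, 66 mm in diameter and 75 mm tall, loose; origin at the centre of its underside; leave it alone
- jaw_rear_left (a joint): one of the four spring jaws: 0 = shut, positive = swung outwards (rad), at most 0.5. It reads about 0.01 to 0.04 when shut on the barrel and 0.15 to 0.2 while the barrel is forced past its lip. At x = -48, y > 0 in the rail's frame
- jaw_rear_right (a joint): one of the four spring jaws: 0 = shut, positive = swung outwards (rad), at most 0.5. It reads about 0.01 to 0.04 when shut on the barrel and 0.15 to 0.2 while the barrel is forced past its lip. At x = -48, y < 0 in the rail's frame
- jaw_front_left (a joint): one of the four spring jaws: 0 = shut, positive = swung outwards (rad), at most 0.5. It reads about 0.01 to 0.04 when shut on the barrel and 0.15 to 0.2 while the barrel is forced past its lip. At x = +48, y > 0 in the rail's frame
- jaw_front_right (a joint): one of the four spring jaws: 0 = shut, positive = swung outwards (rad), at most 0.5. It reads about 0.01 to 0.04 when shut on the barrel and 0.15 to 0.2 while the barrel is forced past its lip. At x = +48, y < 0 in the rail's frame
Things that resemble listed ones, but are neither listed nor needed, are in the scene too. What is shaped like the part that bears buffer_mid but pink is not meant. Leave any purple look-alike of the part that bears rail alone.

How it is judged:
By the outcome, as a careful person would: the job done as asked, in the order asked, and still so for the second after the job is handed in, with the robot touching nothing.
It also fails if it takes over 45 s, if anything falls off the work surface, if the arm or the gripper's body presses on something with over 40 N, if the wrist force passes 120 N, or if a joint passes its speed limit or range.

## Working session

There is one attempt and no reset: what is moved stays moved. The work goes in short steps, Python scripts to look and compute and a tool call to move; the robot and the scene stay as the last step left them, time stands still between calls to the robot, and variables do not carry over. Pictures are saved under pics/ and viewed, at most 11 in all, crops included, and the job is handed in when it is done.

Besides the shell and the picture viewer there is one more tool, called after "Request:" as name(argument=value, ...) on one line, values as JSON. servo_tool: Moves the arm, as the interface text tells. Its arguments: {"type":"object","properties":{"motion":{"type":"array","items":{"type":"array","items":{"type":"number"}}},"squeeze":{"type":"number"}},"required":["motion"]}

```bash
mkdir -p pics; ls
python3 - <<'E'
from station import ctrl, viewer
import cv2, numpy as np, pickle
s=ctrl.observe(); print({k:np.round(v,3) for k,v in s.items()})
fs={}
for n in ("side","top"):
    f=viewer.grab_frame(n); fs[n]=f
    cv2.imwrite(f"pics/{n}0.png",f["img"][:,:,::-1])
    print(n,f["fx"],f["fy"],f["cx"],f["cy"],f["eye"],f["attitude"])
pickle.dump(fs,open("f0.pkl","wb"))
E
```

```text
pics
{'clock': np.float64(0.0), 'joint_positions': array([-1.259,  0.418, -0.01 ,  1.614,  0.005,  1.111, -0.053]), 'joint_velocities': array([-0.001,  0.   , -0.001, -0.   , -0.002,  0.002, -0.   ]), 'joint_efforts': array([ 2.0000e-03, -8.6443e+01,  6.8000e-01, -4.3488e+01,  1.9000e-02,
        7.0000e-03,  0.0000e+00]), 'eef_pos': array([216.41 , 585.952, 230.645]), 'tool_rot': array([ 0.176,  0.984, -0.001, -0.   ]), 'contact_force': array([0.387, 0.822, 0.115]), 'torque': array([-0.031,  0.02 ,  0.013]), 'gripper_force': np.float64(0.0), 'grip_width': np.float64(1.005)}
side 506.62165988840485 506.62165988840485 284.6850148243444 203.477854688707 [-405.87804956 -886.82192998  868.08108834] [ 0.79398824 -0.34888582  0.19111899 -0.45971174]
top 499.01377935463637 499.01377935463637 287.4924326879217 215.06155107427574 [2.36866679e+02 1.52284191e+00 1.54804343e+03] [-0.69883314  0.70960795 -0.07042784  0.05593484]
```

View pics/side0.png

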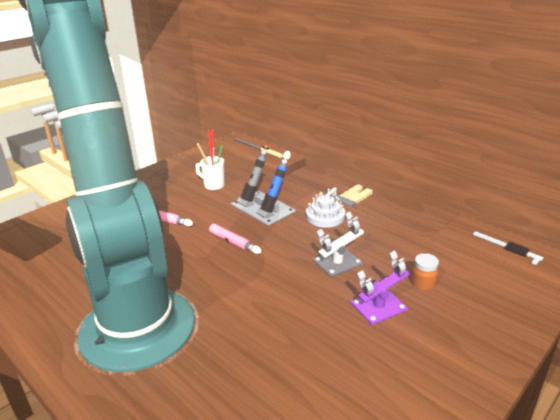

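View pics/top0.png

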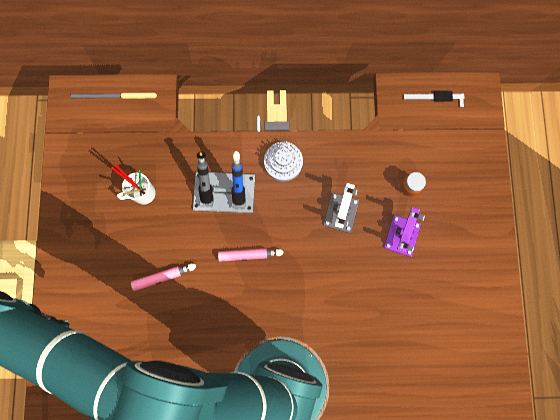

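```bash
cat > h.py <<'E'
import numpy as np, cv2
from scipy.spatial.transform import Rotation as R
from scipy.optimize import least_squares
def cloud(f):
    h,w=f["range_z"].shape; u,v=np.meshgrid(np.arange(w),np.arange(h)); z=f["range_z"].astype(float)
    p=np.stack([(u-f["cx"])/f["fx"]*z,(v-f["cy"])/f["fy"]*z,z],-1)
    return p@R.from_quat(f["attitude"]).as_matrix().T+np.array(f["eye"])
def hsv(f): return cv2.cvtColor(f["img"],cv2.COLOR_RGB2HSV)
def cyl(P,d0,r=15):
    """axis of a cylinder of radius r through surface points; returns point, direction"""
    d0=np.array(d0,float)/np.linalg.norm(d0); c=P.mean(0); e=np.linalg.svd(d0[None])[2][1:]
    def un(q): d=d0+q[2]*e[0]+q[3]*e[1]; return c+q[0]*e[0]+q[1]*e[1], d/np.linalg.norm(d)
    def res(q):
        a,d=un(q); return np.linalg.norm(np.cross(P-a,d),axis=1)-r
    s=least_squares(res,[0,0,0,0],loss="soft_l1",f_scale=1.0); a,d=un(s.x); return a,d,np.median(abs(res(s.x)))
def blue(f,zmin=-99):
    H=hsv(f); C=cloud(f)
    return (H[...,0]>100)&(H[...,0]<128)&(H[...,1]>120)&(H[...,2]>50)&(f["range_z"]>0)&(C[...,2]>zmin),C
E
python3 - <<'E'
import pickle; from h import *
fs=pickle.load(open("f0.pkl","rb"))
Ps=[]
for n in fs:
    f=fs[n]; m,C=blue(f,60)
    m=cv2.morphologyEx(m.astype(np.uint8),cv2.MORPH_OPEN,np.ones((2,2)))>0
    P=C[m&(C[...,0]>300)]; Ps.append(P); print(n,len(P),P.mean(0),P.min(0),P.max(0))
    print(cyl(P,[.5,0,.866]))
    # bench height and rail region
    print('bench z', np.median(C[330:345,380:440,2]) if n=='top' else np.median(C[330:340,300:340,2]))
P=np.vstack(Ps); print('both',cyl(P,[.5,0,.866]))
# felt bob: cream pixels near blue in top
f=fs['top'];C=cloud(f);H=hsv(f)
for n,(x0,x1,y0,y1) in {'top':(228,250,145,170),'side':(275,298,148,172)}.items():
    C=cloud(fs[n]);H=hsv(fs[n]);
    s=np.s_[y0:y1,x0:x1]; m=(H[s][...,0]<35)&(H[s][...,2]>150)&(H[s][...,1]<120)&(C[s][...,2]>120)
    print(n,'bob',m.sum(),C[s][m].mean(0) if m.any() else None)
f=fs['top'];C=cloud(f)
m=(C[...,2]>40)&(C[...,2]<180)
s=np.s_[175:240,320:365]
lab,L,st,ce=cv2.connectedComponentsWithStats((m[s]).astype(np.uint8))
print(st,ce)
big=cv2.resize(f["img"][150:250,190:370][:,:,::-1],None,fx=4.4,fy=4.4,interpolation=cv2.INTER_CUBIC); cv2.imwrite("pics/c1.png",big)
g=fs['side']["img"][140:290,220:370][:,:,::-1]; cv2.imwrite("pics/c2.png",cv2.resize(g,None,fx=4,fy=4,interpolation=cv2.INTER_CUBIC))
E
```

```text
side 185 [617.19196542 123.95242075  98.90364856] [571.83426812  98.24776329 -17.72226626] [880.08807616 331.56000022 163.19949385]
(array([580.08578422,  95.86786475, 120.32754071]), array([-0.65184327, -0.59868197,  0.46548926]), np.float64(8.577814210230793))
bench z 1.2284831421446256
top 188 [599.70530808 113.83515045 103.00830576] [571.06100757 101.90388888  -6.11821549] [673.2978148  129.29034856 166.05547252]
(array([605.36115028, 117.12119276,  99.74280796]), array([ 0.47687648, -0.00546787,  0.87895331]), np.float64(1.4462576478519056))
bench z -0.89689321673211
both (array([606.78006449, 119.49559521, 101.8952613 ]), array([ 4.70910236e-01, -4.07996676e-04,  8.82181038e-01]), np.float64(2.2734222228400824))
top bob 56 [652.14065451 113.18404333 192.58731552]
side bob 67 [648.82993974 115.13533721 186.18190906]
[[   0    0   45   65 2430]
 [  13    9   24   45  495]] [[21.57119342 32.16666667]
 [24.10505051 31.18181818]]
```

View pics/c1.png

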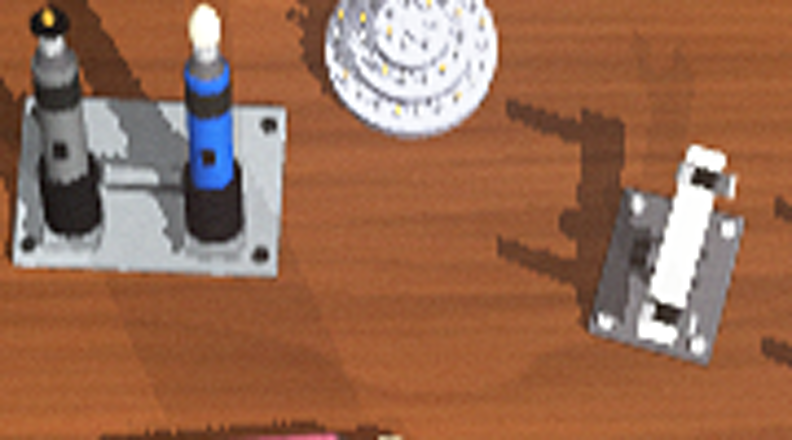

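View pics/c2.png

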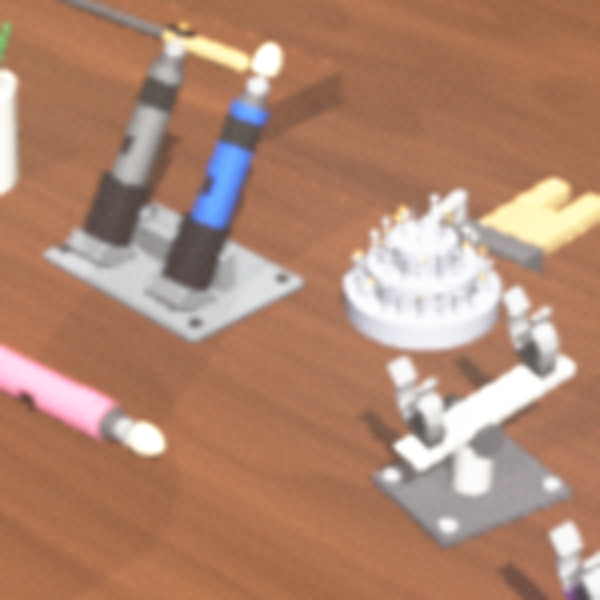

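Run:
```python
import pickle; from h import *
fs=pickle.load(open("f0.pkl","rb"))
Q=[]
for n in fs:
    m,C=blue(fs[n],80); P=C[m]
    ax=np.array([606,116,102]);d=np.array([.5,0,.866])
    P=P[(np.linalg.norm(np.cross(P-ax,d),axis=1)<24)&(P[:,2]<170)]; Q.append(P)
    a,d,e=cyl(P,d); print(n,len(P),'axis at z=100',a+d*(100-a[2])/d[2],d,np.degrees(np.arcsin(d[2])),e)
a,d,e=cyl(np.vstack(Q),[.5,0,.866]); print('both',a+d*(100-a[2])/d[2],d,e)
f=fs['top'];C=cloud(f);H=hsv(f)
# stand base
def rect(sel,nm):
    r=cv2.minAreaRect(C[sel][:,:2].astype(np.float32)); print(nm,sel.sum(),r)
reg=np.zeros(H.shape[:2],bool); reg[165:218,185:262]=1
rect(reg&(C[...,2]>5)&(C[...,2]<16)&(H[...,1]<60),'stand')
reg[:]=0; reg[175:245,315:372]=1
rect(reg&(C[...,2]>4)&(C[...,2]<20)&(H[...,1]<70),'bracket base')
bar=reg&(C[...,2]>48)&(C[...,2]<95)&(H[...,2]>170)&(H[...,1]<60)
rect(bar,'bar')
P=C[bar]; c=np.median(P,0); _,_,V=np.linalg.svd(P-P.mean(0),full_matrices=False); print('bar mean',P.mean(0),'dir',V[0],'z range',P[:,2].min(),P[:,2].max())
hi=reg&(C[...,2]>95); print('high',C[hi].round(0).tolist())
dk=reg&(H[...,2]<75)&(C[...,2]>50)
k,L,st,ce=cv2.connectedComponentsWithStats(dk.astype(np.uint8))
for i in range(1,k):
    if st[i,4]>5: print('dark',st[i],ce[i],np.median(C[L==i],0))
C=cloud(fs['side']); g=np.zeros(H.shape[:2],bool); g[205:262,310:370]=1
P=C[g&(C[...,2]>110)&(C[...,0]>300)]; print('side high',len(P)); 
from scipy.cluster.vq import kmeans2
if len(P): print(kmeans2(P,4,seed=1,minit='++')[0])
```

```text
side 177 axis at z=100 [579.05803849 107.99564416 100.        ] [ 0.60097252 -0.13369025  0.78800949] 51.999882141939146 3.4294295653303486
top 179 axis at z=100 [604.67131123 117.52983726 100.        ] [ 0.50649225 -0.02362261  0.86192087] 59.532946507158535 0.9911936149472087
both [605.17169772 119.06136817 100.        ] [ 0.50278033 -0.03279881  0.86379175] 1.7495273539681282
stand 1078 ((592.1016235351562, 167.85586547851562), (189.31402587890625, 124.89766693115234), 86.30516052246094)
bracket base 483 ((542.09375, -206.88470458984375), (88.55244445800781, 153.20834350585938), 73.76533508300781)
bar 296 ((530.7294311523438, -203.8814697265625), (26.38930320739746, 129.39242553710938), 73.66915893554688)
bar mean [ 531.18463688 -204.34208086   69.55374504] dir [-0.93358232  0.26303521 -0.24338556] z range 48.057218797790256 94.31187558974398
high [[237.0, 2.0, 1548.0], [237.0, 2.0, 1548.0], [237.0, 2.0, 1548.0], [237.0, 2.0, 1548.0], [237.0, 2.0, 1548.0], [578.0, -199.0, 114.0], [572.0, -198.0, 140.0], [582.0, -207.0, 98.0], [573.0, -197.0, 125.0], [568.0, -197.0, 146.0], [569.0,
[... 2283 characters left out ...]
.0, 1548.0], [466.0, -196.0, 105.0], [465.0, -198.0, 110.0], [465.0, -201.0, 107.0], [463.0, -203.0, 119.0], [462.0, -198.0, 107.0], [461.0, -200.0, 114.0], [237.0, 2.0, 1548.0], [237.0, 2.0, 1548.0], [237.0, 2.0, 1548.0]]
dark [347 188   6   5  17] [349.52941176 190.17647059] [ 571.37939936 -217.63110453  102.24690062]
dark [333 205   5   6  22] [335.  207.5] [ 527.0036277  -176.64254034   59.83921373]
dark [339 219   5   4  18] [340.83333333 220.66666667] [ 482.82514012 -190.949917     74.54889241]
side high 148
[[ 561.25332113 -225.00241292  127.94269076]
 [ 469.66449243 -198.80022563  117.41367905]
 [ 477.58790817 -170.23576433  115.82184198]
 [ 570.23873248 -195.97546928  129.59346644]]
```

Request:
servo_tool(motion=[[-1.2,-0.6,-0.2,-0.7,1],[-2.4,-1.3,-0.4,-1.3,1],[-3.5,-1.9,-0.6,-2.0,1],[-4.7,-2.5,-0.8,-2.6,1],[-5.9,-3.2,-1.0,-3.3,1]])

```text
clock: 0.52
eef_pos: [349.9, 433.8, 261.3]
tool_rot: [0.031, 1.0, -0.0, -0.0]
contact_force: [0.7, 0.6, -0.1]
grip_width: 0.996
gripper_force: 0.0
```

```bash
cat > go.py <<'E'
import sys; from h import *; from station import ctrl
def go(t,azy=None):
    s=ctrl.observe(); M=R.from_quat(s["tool_rot"]).as_matrix(); p=np.array(s["eef_pos"])
    cur=np.degrees(np.arctan2(M[1,1],M[0,1]))
    print("t",round(float(s["clock"]),2),"p",p.round(1),"y az",cur.round(2),"tilt",M[:,2].round(3),"F",np.round(s["contact_force"],1),"grip",round(float(s["grip_width"]),3),round(float(s["gripper_force"]),1))
    print("need units xyz",(M.T@(np.array(t)-p)/30).round(2),"turn",None if azy is None else round(-((azy-cur+90)%180-90)/5,2),"dist",np.linalg.norm(np.array(t)-p).round(1), "q7",np.round(s["joint_positions"],2))
if __name__=="__main__":
    a=[float(x) for x in sys.argv[1:]]; go(a[:3],a[3] if len(a)>3 else None)
E
python3 go.py 632 116 255 86.3
```

```text
t 0.52 p [349.9 433.8 261.3] y az 86.39 tilt [-0. -0. -1.] F [ 0.7  0.6 -0.1] grip 0.996 0.0
need units xyz [-10.05  -9.98   0.21] turn 0.02 dist 425.0 q7 [-0.96  0.27  0.02  1.75 -0.01  1.12  0.57]
```

Request:
servo_tool(motion=[[-0.9,-0.9,0,0,1],[-1.9,-1.9,0,0,1],[-2.9,-2.9,0,0,1],[-3.9,-3.9,0,0,1],[-4.8,-4.8,0,0,1]])

```text
clock: 0.93
eef_pos: [484.2, 280.0, 261.2]
tool_rot: [0.033, 0.999, -0.0, -0.0]
contact_force: [0.7, 1.8, -0.4]
grip_width: 1.0
gripper_force: 0.0
```

Request:
servo_tool(motion=[[-1.0,-1.0,0,0,1],[-2.0,-2.0,0,0,1],[-3.0,-3.0,0,0,1],[-4.0,-4.0,0.1,0,1],[-4.8,-4.8,0.1,0,1]])

```text
clock: 1.35
eef_pos: [618.5, 126.4, 257.7]
tool_rot: [0.033, 0.999, -0.0, -0.0]
contact_force: [0.2, 0.2, -0.1]
grip_width: 1.004
gripper_force: 0.0
```

```bash
python3 go.py 632 116 245 86.3
```

```text
t 1.35 p [618.5 126.4 257.7] y az 86.18 tilt [-0.001 -0.001 -1.   ] F [ 0.2  0.2 -0.1] grip 1.004 0.0
need units xyz [-0.47 -0.31  0.42] turn -0.02 dist 21.2 q7 [-0.42  0.41  0.22  1.57 -0.1   1.17  1.33]
```

Request:
servo_tool(motion=[[-0.2,-0.2,0.2,0,1],[-0.5,-0.3,0.4,0,1],[-0.5,-0.3,1.2,0,1],[-0.5,-0.3,2.0,0,1],[-0.5,-0.3,2.8,0,1]])

```text
clock: 1.77
eef_pos: [631.4, 120.3, 172.8]
tool_rot: [0.032, 0.999, 0.0, -0.0]
contact_force: [0.6, -0.2, -0.9]
grip_width: 1.0
gripper_force: 0.0
```

Request:
servo_tool(motion=[[0,0,0.2,0,1],[0,0,0.5,0,1],[0,0,0.8,0,1],[0,0,1.0,0,1],[0,0,1.0,0,1]])

```text
clock: 2.18
eef_pos: [631.6, 119.1, 143.6]
tool_rot: [0.033, 0.999, -0.0, -0.0]
contact_force: [-0.2, 0.1, -1.3]
grip_width: 0.999
gripper_force: 0.0
```

```bash
python3 go.py 632 116 141 86.3
python3 - <<'E'
from station import viewer; import cv2, numpy as np
a=viewer.grab_frame("top")["img"][140:220,180:290]; b=viewer.grab_frame("side")["img"][90:230,220:330]
cv2.imwrite("pics/g1.png",np.hstack([cv2.resize(x,(400,int(400*x.shape[0]/x.shape[1])))[:290] if 0 else cv2.resize(x,(390,500)) for x in (a,b)])[:,:,::-1])
E
```

```text
t 2.18 p [631.6 119.1 143.6] y az 86.24 tilt [-0.001 -0.    -1.   ] F [-0.2  0.1 -1.3] grip 0.999 0.0
need units xyz [-0.02 -0.1   0.09] turn -0.01 dist 4.1 q7 [-0.38  0.54  0.2   1.65 -0.13  0.96  1.37]
```

View pics/g1.png

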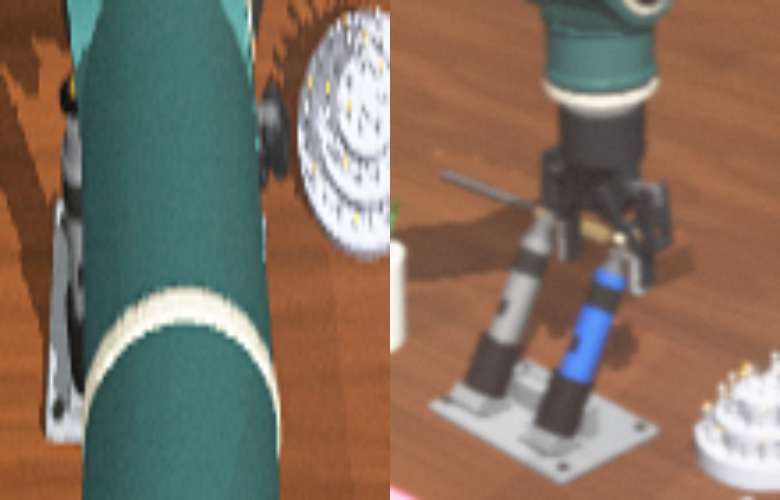

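Request:
servo_tool(motion=[[0,-0.1,0.1,0,1],[0,-0.1,0.1,0,-1],[0,-0.1,0.1,0,-1],[0,-0.1,0.1,0,-1],[0,-0.1,0.1,0,-1]], squeeze=35)

```text
clock: 2.7
eef_pos: [631.7, 116.0, 141.5]
tool_rot: [0.033, 0.999, 0.0, 0.0]
contact_force: [-0.3, -0.2, 0.7]
grip_width: 0.453
gripper_force: 0.0
```

Request:
servo_tool(motion=[[0,0,0,0,-1],[0,0,0,0,-1],[0,0,0,0,-1],[0,0,0,0,-1]])

```text
clock: 3.03
eef_pos: [631.9, 116.1, 141.5]
tool_rot: [0.033, 0.999, 0.0, 0.0]
contact_force: [1.8, 0.8, 2.6]
grip_width: 0.341
gripper_force: 34.6
```

Request:
servo_tool(motion=[[-0.1,0,-0.17,0,-1],[-0.3,0,-0.52,0,-1],[-0.5,0,-0.87,0,-1],[-0.75,0,-1.3,0,-1],[-1.0,0,-1.73,0,-1]])

```text
clock: 3.45
eef_pos: [661.7, 113.8, 193.6]
tool_rot: [0.033, 0.999, -0.0, -0.0]
contact_force: [0.2, -0.2, -1.5]
grip_width: 0.336
gripper_force: 34.7
```

Request:
servo_tool(motion=[[-0.1,0,-0.3,0,-1],[-0.2,0,-0.8,0,-1],[-0.3,0,-1.5,0,-1],[-0.3,0,-2.3,0,-1],[-0.3,0,-2.5,0,-1]])

```text
clock: 3.87
eef_pos: [671.5, 113.3, 271.8]
tool_rot: [0.033, 0.999, 0.0, 0.002]
contact_force: [0.5, -0.1, -1.0]
grip_width: 0.338
gripper_force: 34.7
```

```bash
python3 go.py 450 -50 200 86.3
cat > see.py <<'E'
import sys, pickle; from h import *; from station import viewer
near=np.array([float(x) for x in sys.argv[1:4]]); rad=float(sys.argv[4]); d0=[float(x) for x in sys.argv[5:8]]
Q=[]
for n in ("side","top"):
    f=viewer.grab_frame(n); cv2.imwrite(f"pics/last_{n}.png",f["img"][:,:,::-1]); m,C=blue(f,-5); P=C[m]; P=P[np.linalg.norm(P-near,axis=1)<rad]
    if len(P)<25: print(n,len(P)); continue
    a,d,e=cyl(P,d0)
    for _ in range(2):
        P=P[np.linalg.norm(np.cross(P-a,d),axis=1)<19]; a,d,e=cyl(P,d)
    s=(P-a)@d; print(n,len(P),'a',a.round(1),'pitch',np.degrees(np.arcsin(d[2])).round(1),'az',np.degrees(np.arctan2(d[1],d[0])).round(1),'err',e.round(1),'ends',(a+d*s.min()).round(0),(a+d*s.max()).round(0))
    H=hsv(f); b=(H[...,0]<35)&(H[...,2]>150)&(H[...,1]<110)&(f["range_z"]>0)&(np.linalg.norm(C-near,axis=2)<rad+60)&(np.linalg.norm(np.cross(C-a,d),axis=2)<14)&((C-a)@d>40)
    if b.any(): print('  bob',b.sum(),np.median(C[b],0).round(1))
E
python3 see.py 610 115 180 150 .5 0 .866
```

```text
t 3.87 p [671.5 113.3 271.8] y az 86.22 tilt [ 0.004  0.001 -1.   ] F [ 0.5 -0.1 -1. ] grip 0.338 34.7
need units xyz [ 7.02 -5.92  2.36] turn -0.02 dist 284.4 q7 [-0.37  0.49  0.23  1.42 -0.11  1.24  1.38]
side 206 a [644.6 118.3 224.9] pitch 60.3 az -7.0 err 2.0 ends [612. 122. 168.] [680. 114. 287.]
  bob 1 [687.1 110.7 321.1]
top 0
```

View pics/last_side.png

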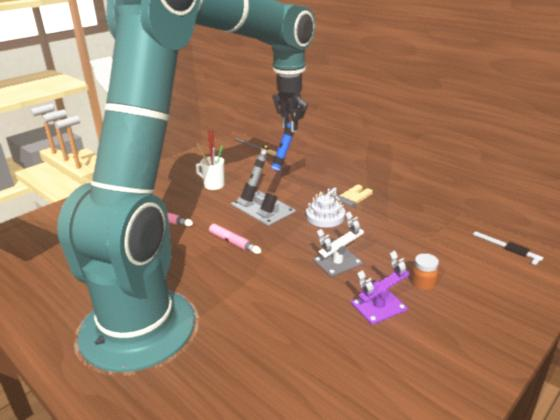

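Request:
servo_tool(motion=[[0.4,-0.5,0,0,-1],[1.0,-1.2,0,0,-1],[1.6,-1.9,0,0,-1],[2.2,-2.6,0,0,-1],[2.9,-3.3,0,0,-1]])

```text
clock: 4.38
eef_pos: [575.6, 19.5, 266.4]
tool_rot: [0.033, 0.999, -0.0, -0.001]
contact_force: [0.6, 0.2, -1.7]
grip_width: 0.335
gripper_force: 34.8
```

Request:
servo_tool(motion=[[0.7,-0.8,0.5,0,-1],[1.5,-1.7,1.5,0,-1],[2.2,-2.6,2.6,0,-1],[2.6,-3.1,3.6,0,-1],[2.7,-3.2,4.0,0,-1]])

```text
clock: 4.8
eef_pos: [485.2, -72.7, 144.1]
tool_rot: [0.034, 0.999, -0.0, -0.003]
contact_force: [0.3, 0.1, -2.4]
grip_width: 0.333
gripper_force: 35.2
```

```bash
python3 go.py 492 -69 115 86.3;python3 see.py 460 -67 100 130 .5 0 .866
python3 - <<'E'
import pickle; from h import *
f=pickle.load(open("f0.pkl","rb"))["top"];C=cloud(f)
for u,v in((281,253),(284,160),(275,253)): print(u,v,C[v,u].round(0))
E
```

```text
t 4.8 p [485.2 -72.7 144.1] y az 86.05 tilt [-0.005 -0.001 -1.   ] F [ 0.3  0.1 -2.4] grip 0.333 35.2
need units xyz [-0.22  0.14  0.97] turn -0.05 dist 30.2 q7 [-0.16  0.3   0.29  2.03 -0.11  0.83  1.69]
side 267 a [457.4 -67.7  98.6] pitch 59.5 az -6.3 err 1.5 ends [424. -64.  41.] [493. -72. 160.]
top 0
281 253 [395. -10.  23.]
284 160 [677. -23.  66.]
275 253 [396.   8.  18.]
```

Request:
servo_tool(motion=[[0,0.1,0.3,0,-1],[0,0.1,0.6,0,-1],[0,0.1,0.8,0,-1],[0,0.1,0.9,0,-1],[0,0.1,0.9,0,-1]], squeeze=25)

```text
clock: 5.32
eef_pos: [490.3, -66.8, 120.6]
tool_rot: [0.033, 0.999, -0.0, -0.0]
contact_force: [-0.6, -0.2, -1.7]
grip_width: 0.334
gripper_force: 35.2
```

```bash
python3 go.py 492 -69 115 86.3;python3 see.py 460 -67 90 130 .5 0 .866
```

```text
t 5.32 p [490.3 -66.8 120.6] y az 86.27 tilt [-0.001 -0.    -1.   ] F [-0.6 -0.2 -1.7] grip 0.334 35.2
need units xyz [-0.06 -0.07  0.19] turn -0.01 dist 6.3 q7 [-0.16  0.34  0.28  2.04 -0.13  0.78  1.7 ]
side 261 a [462.9 -62.   74.4] pitch 59.7 az -4.4 err 1.6 ends [430. -59.  18.] [499. -65. 136.]
top 0
```

Request:
servo_tool(motion=[[0,0,0.2,0,-1],[-0.1,0,0.35,0,-1],[-0.4,0,0.5,0,-1],[-0.7,0,0.7,0,-1],[-1.0,0,0.9,0,-1]])

```text
clock: 5.83
eef_pos: [522.5, -69.1, 95.3]
tool_rot: [0.033, 0.999, 0.0, 0.002]
contact_force: [2.5, 0.8, 6.1]
grip_width: 0.33
gripper_force: 40.1
```

```bash
python3 go.py 492 -69 115 86.3;python3 see.py 480 -67 70 130 .7 0 .7
```

```text
t 5.83 p [522.5 -69.1  95.3] y az 86.24 tilt [ 0.004 -0.    -1.   ] F [2.5 0.8 6.1] grip 0.33 40.1
need units xyz [ 1.01 -0.06 -0.66] turn -0.01 dist 36.3 q7 [-0.14  0.43  0.26  1.98 -0.16  0.75  1.72]
side 254 a [480.4 -62.7  61.4] pitch 43.8 az -5.5 err 1.5 ends [429. -58.  12.] [533. -68. 112.]
top 0
```

Request:
servo_tool(motion=[[-0.3,0,0.3,0,-1],[-0.6,0,0.6,0,-1],[-0.85,0,0.9,0,-1],[-1.15,0,1.35,0,-1],[-1.4,0,1.85,0,-1]])

```text
clock: 6.35
eef_pos: [564.2, -71.9, 39.2]
tool_rot: [0.033, 0.999, 0.0, 0.002]
contact_force: [1.9, -0.4, 2.9]
grip_width: 0.333
gripper_force: 40.4
```

```bash
python3 go.py 492 -69 115 86.3;python3 see.py 500 -67 40 130 .95 0 .26
```

```text
t 6.35 p [564.2 -71.9  39.2] y az 86.24 tilt [ 0.003 -0.    -1.   ] F [ 1.9 -0.4  2.9] grip 0.333 40.4
need units xyz [ 2.4  -0.06 -2.54] turn -0.01 dist 104.7 q7 [-0.11  0.58  0.23  1.9  -0.2   0.68  1.75]
side 244 a [496.6 -64.2  31.6] pitch 14.4 az -4.0 err 1.4 ends [431. -60.  15.] [572. -69.  51.]
top 0
```

Request:
servo_tool(motion=[[-0.1,0,0.3,0,-1],[-0.15,0,0.6,0,-1],[-0.2,0,0.85,0,-1],[-0.2,0,1.0,0,-1],[-0.2,0,1.0,0,-1]])

```text
clock: 6.87
eef_pos: [567.6, -72.3, 7.7]
tool_rot: [0.033, 0.999, -0.0, -0.001]
contact_force: [0.8, 0.5, 0.2]
grip_width: 0.335
gripper_force: 38.4
```

```bash
python3 go.py 492 -69 115 86.3;python3 see.py 500 -67 20 130 1 0 .03
```

```text
t 6.87 p [567.6 -72.3   7.7] y az 86.23 tilt [-0.001 -0.    -1.   ] F [0.8 0.5 0.2] grip 0.335 38.4
need units xyz [ 2.53 -0.06 -3.57] turn -0.01 dist 131.3 q7 [-0.1   0.64  0.22  1.89 -0.22  0.64  1.76]
side 232 a [489.  -63.6  17. ] pitch 0.2 az -4.1 err 1.5 ends [427. -59.  17.] [548. -68.  17.]
  bob 9 [609.1 -81.2  17.4]
top 0
```

Request:
servo_tool(motion=[[0,0,0,0,0.2],[0,0,0,0,0.2],[0,0,0,0,0.2],[0,0,-0.3,0,0.2],[0,0,-0.8,0,0.2]])

```text
clock: 7.38
eef_pos: [567.3, -72.3, 32.4]
tool_rot: [0.033, 0.999, -0.0, -0.001]
contact_force: [0.6, -0.0, -0.1]
grip_width: 0.598
gripper_force: 0.0
```

Request:
servo_tool(motion=[[0.5,0,-0.6,0,0.4],[1.2,0,-1.2,0,0.4],[2.0,0,-1.4,0,0.4],[2.1,0,-1.4,0,0.4]])

```text
clock: 7.72
eef_pos: [502.9, -68.2, 76.6]
tool_rot: [0.033, 0.999, 0.0, 0.0]
contact_force: [1.0, -0.2, -0.2]
grip_width: 0.701
gripper_force: 0.0
```

```bash
python3 see.py 500 -67 20 130 1 0 .03; python3 go.py 507 -67 60 86.3
```

```text
side 242 a [494.6 -64.4  16.2] pitch -0.5 az -4.7 err 1.4 ends [426. -59.  17.] [577. -71.  15.]
  bob 52 [612.3 -77.3  19.5]
top 0
t 7.82 p [505.1 -68.1  75.7] y az 86.23 tilt [ 0.001  0.    -1.   ] F [ 0.8 -0.1  0.2] grip 0.696 0.0
need units xyz [-0.06  0.04  0.52] turn -0.01 dist 15.9 q7 [-0.14  0.44  0.26  2.03 -0.17  0.69  1.73]
```

View pics/last_side.png

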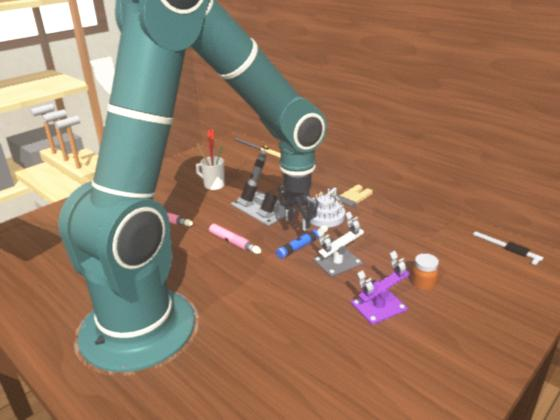

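Request:
servo_tool(motion=[[0,0,0.6,0,0.4],[0,0,1.4,0,0.4],[0,0,2.0,0,0.4],[0,0,2.3,0,0.4],[0,0,2.3,0,0.0]], squeeze=20)

```text
clock: 8.23
eef_pos: [504.8, -68.2, 4.0]
tool_rot: [0.033, 0.999, -0.0, -0.001]
contact_force: [-0.7, -0.2, 0.6]
grip_width: 0.573
gripper_force: 0.0
```

Request:
servo_tool(motion=[[0,0,0,0,-0.5],[0,0,0,0,-1],[0,0,0,0,-1],[0,0,0,0,-1],[0,0,0,0,-1]], squeeze=20)

```text
clock: 8.65
eef_pos: [505.8, -68.1, 6.3]
tool_rot: [0.033, 0.999, -0.0, 0.001]
contact_force: [-0.7, 0.5, 4.8]
grip_width: 0.34
gripper_force: 21.1
```

Request:
servo_tool(motion=[[0,0,-0.4,0,-1],[0,0,-1.3,0,-1],[0,0,-2.6,0.8,-1],[0,0,-4.0,1.7,-1],[0,0,-5.3,2.5,-1]])

```text
clock: 9.07
eef_pos: [504.6, -68.3, 167.5]
tool_rot: [0.144, 0.99, 0.0, 0.0]
contact_force: [0.8, -0.2, -1.3]
grip_width: 0.342
gripper_force: 20.5
```

```bash
python3 see.py 505 -67 175 130 .96 -.28 0; python3 go.py 508 -197 165 73.7
```

```text
side 210 a [487.1 -60.3 177.5] pitch 0.6 az -16.6 err 1.5 ends [430. -43. 177.] [574. -86. 178.]
  bob 67 [601.6 -98.2 181.4]
top 0
t 9.17 p [507.8 -68.5 171.2] y az 73.52 tilt [ 0.009  0.    -1.   ] F [-0.   0.7 -2. ] grip 0.339 20.6
need units xyz [-1.22 -4.11  0.2 ] turn -0.04 dist 128.7 q7 [-0.23  0.3   0.36  1.97 -0.13  0.89  1.48]
```

Request:
servo_tool(motion=[[-0.2,-0.6,0,0,-1],[-0.5,-1.6,0,0,-1],[-0.8,-2.6,0,0,-1],[-1.1,-3.6,0,0,-1],[-1.2,-4.1,0,0,-1]])

```text
clock: 9.58
eef_pos: [504.5, -200.0, 165.3]
tool_rot: [0.143, 0.99, -0.001, 0.0]
contact_force: [-0.4, -0.9, -2.1]
grip_width: 0.339
gripper_force: 20.5
```

```bash
python3 see.py 505 -197 175 140 .96 -.28 0; python3 go.py 508 -197 165 73.7
python3 - <<'E'
import cv2
a=cv2.imread("pics/last_side.png")[170:280,280:400]; b=cv2.imread("pics/last_top.png")[160:270,290:410]
import numpy as np
cv2.imwrite("pics/r1.png",np.hstack([cv2.resize(x,(400,366),interpolation=2) for x in(a,b)]))
E
```

```text
side 220 a [ 485.9 -191.5  174.9] pitch -0.2 az -16.5 err 1.5 ends [ 429. -175.  175.] [ 574. -217.  175.]
  bob 70 [ 601.1 -230.3  178.6]
top 0
t 9.68 p [ 504.3 -199.5  165.1] y az 73.5 tilt [-0.    -0.001 -1.   ] F [ 0.4  0.2 -1.1] grip 0.343 20.5
need units xyz [-0.1   0.11  0.  ] turn -0.04 dist 4.5 q7 [-0.01  0.37  0.4   1.9  -0.18  0.91  1.76]
```

View pics/r1.png

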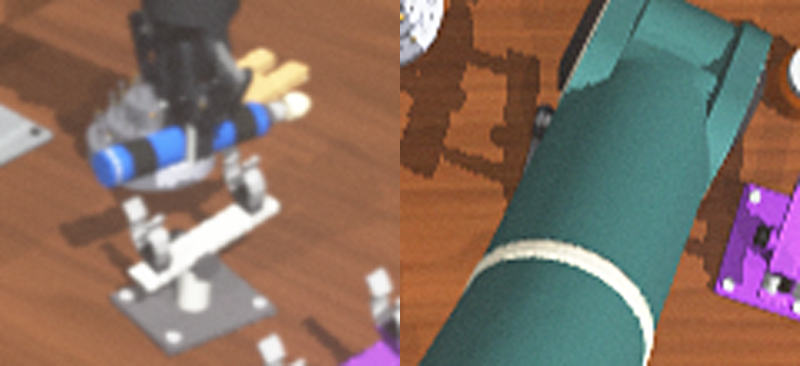

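Request:
servo_tool(motion=[[-0.1,0.1,0.2,0,-1],[-0.2,0.1,0.5,0,-1],[-0.2,0.1,0.8,0,-1],[-0.2,0.1,1.0,0,-1],[-0.2,0.1,1.0,0,-1]])

```text
clock: 10.1
eef_pos: [511.5, -194.4, 133.1]
tool_rot: [0.141, 0.99, 0.0, -0.001]
contact_force: [-0.4, -0.1, -0.5]
grip_width: 0.339
gripper_force: 20.7
```

Request:
servo_tool(motion=[[0,0,0.1,0,-1],[0,0,0.2,0,-1],[0,0,0.3,0,-1],[0,0,0.4,0,-1],[0,0,0.4,0,-1]])

```text
clock: 10.52
eef_pos: [511.9, -195.2, 122.3]
tool_rot: [0.141, 0.99, -0.0, 0.0]
contact_force: [-0.3, 0.1, 0.3]
grip_width: 0.341
gripper_force: 21.1
```

```bash
python3 see.py 510 -197 135 140 .96 -.28 0; python3 go.py 510.5 -197.5 113 73.7
```

```text
side 155 a [ 489.6 -206.3  148.1] pitch 10.2 az -18.5 err 2.1 ends [ 431. -187.  137.] [ 572. -234.  164.]
top 0
t 10.62 p [ 512.  -195.1  122.7] y az 73.72 tilt [ 0. -0. -1.] F [-1.4  0.   1.4] grip 0.338 21.0
need units xyz [ 0.02 -0.09  0.32] turn 0.0 dist 10.1 q7 [ 0.    0.44  0.38  1.91 -0.21  0.83  1.78]
```

Request:
servo_tool(motion=[[0,-0.1,0,0,-1],[0,-0.1,0.1,0,-1],[0,-0.1,0.2,0,-1],[0,-0.1,0.3,0,-1],[0,-0.1,0.3,0,-1]])

```text
clock: 11.03
eef_pos: [511.7, -198.0, 113.8]
tool_rot: [0.141, 0.99, 0.0, 0.001]
contact_force: [2.0, 2.0, 2.8]
grip_width: 0.341
gripper_force: 21.4
```

```bash
python3 see.py 510 -197 135 140 .96 -.28 .2; python3 go.py 510.5 -197.5 113 73.7
python3 - <<'E'
import cv2
a=cv2.imread("pics/last_side.png")[185:275,290:390]
cv2.imwrite("pics/r2.png",cv2.resize(a,None,fx=6,fy=6,interpolation=2))
E
```

```text
side 142 a [ 486.3 -207.1  139.2] pitch 11.3 az -19.2 err 2.0 ends [ 431. -188.  127.] [ 570. -236.  157.]
  bob 4 [ 553.5 -233.2  142.2]
top 0
t 11.13 p [ 511.7 -197.9  113.8] y az 73.74 tilt [ 0.001 -0.    -1.   ] F [2.2 2.2 2.9] grip 0.335 21.4
need units xyz [0.04 0.   0.03] turn 0.01 dist 1.5 q7 [ 0.01  0.45  0.38  1.92 -0.22  0.81  1.79]
```

View pics/r2.png

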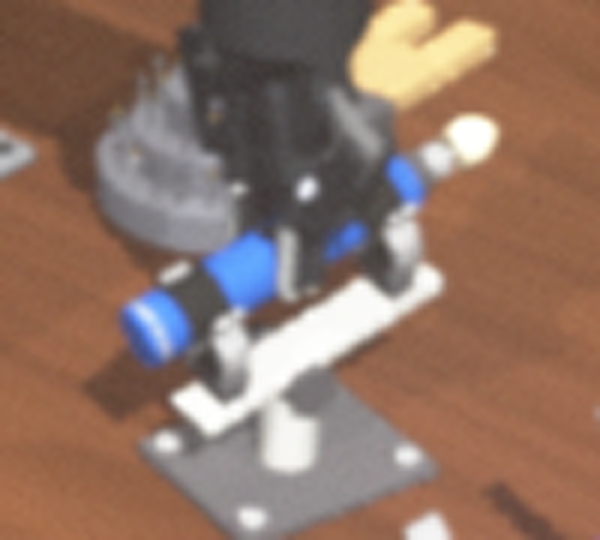

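```bash
cat > bob.py <<'E'
from h import *; from station import viewer
f=viewer.grab_frame("side"); cv2.imwrite("pics/last_side.png",f["img"][:,:,::-1]); H=hsv(f)
m=(H[...,0]<35)&(H[...,2]>150)&(H[...,1]<110); m[:185]=0; m[235:]=0; m[:,:345]=0; m[:,390:]=0
k,L,st,ce=cv2.connectedComponentsWithStats(m.astype(np.uint8))
a=np.radians(-16.3); u=np.array([np.cos(a),np.sin(a),0]); n=np.array([-np.sin(a),np.cos(a),0])
def ray(px):
    d=R.from_quat(f["attitude"]).apply([(px[0]-f["cx"])/f["fx"],(px[1]-f["cy"])/f["fy"],1]); e=np.array(f["eye"])
    p=e+d*((-44-n@e)/(n@d)); r=np.array([p@u-558.5,p[2]-105]); c,s=np.cos(np.radians(15)),np.sin(np.radians(15))
    return p.round(1),"rail x,z",np.round([c*r[0]+s*r[1],-s*r[0]+c*r[1]],1)
for i in range(1,k):
    if st[i,4]>15: print('cream',st[i],ce[i].round(1),*ray(ce[i]))
b,C=blue(f,-5); b[:190]=0;b[270:]=0;b[:,:295]=0;b[:,385:]=0
k,L,st,ce=cv2.connectedComponentsWithStats(b.astype(np.uint8))
for i in range(1,k):
    if st[i,4]>15: print('blue',st[i],ce[i].round(1),*ray(ce[i]))
E
python3 bob.py
```

```text
cream [348 185  25  19 266] [358.3 193.7] [ 580.9 -215.7  206.3] rail x,z [83.8 82.5]
cream [346 202   7   8  21] [349.1 205.4] [ 553.2 -207.6  179.3] rail x,z [48.9 63.8]
cream [359 204  15  12 115] [366.3 208.9] [ 611.1 -224.5  149.2] rail x,z [99.4 19.1]
cream [345 220  20  15 124] [356.8 228.7] [ 583.3 -216.4   94.3] rail x,z [ 57.2 -26.4]
blue [355 212   5   6  22] [357.  214.5] [ 581.  -215.7  141.3] rail x,z [67.1 19.6]
blue [345 222   6   6  18] [347.3 224.4] [ 550.6 -206.9  119.8] rail x,z [30.9  7.1]
blue [324 224  12  12 102] [330.5 229.5] [ 497.2 -191.2  122.6] rail x,z [-22.1  24.2]
blue [314 234   8   9  35] [317.9 237.6] [ 458.7 -180.   111. ] rail x,z [-63.9  23.4]
blue [311 237   5   8  20] [313.2 240.4] [ 444.4 -175.8  107.4] rail x,z [-79.2  23.7]
```

Request:
servo_tool(motion=[[0,0,0,0,-1],[0,0,0,0,-1],[0,0,-0.2,0,-1],[-0.1,0,-0.3,0,-1],[-0.2,0,-0.3,0,-1]], squeeze=60)

```text
clock: 11.6
eef_pos: [516.7, -199.2, 123.3]
tool_rot: [0.141, 0.99, 0.0, -0.0]
contact_force: [-1.3, 5.9, 1.0]
grip_width: 0.327
gripper_force: 59.4
```

```bash
python3 bob.py; python3 go.py 518 -201 120 73.7
```

```text
cream [348 185  25  21 266] [358.2 194.1] [ 580.5 -215.6  205.4] rail x,z [83.2 81.6]
cream [359 201  16  12 112] [367.7 205.6] [ 615.2 -225.7  158.2] rail x,z [105.8  26.7]
cream [345 218  20  17 137] [356.5 227.8] [ 582.2 -216.1   97.5] rail x,z [ 57. -23.]
blue [356 208   6   9  34] [358.7 211.7] [ 586.1 -217.2  148.4] rail x,z [74.  25.1]
blue [346 219   6   5  19] [348.8 221. ] [ 555.2 -208.2  129.3] rail x,z [38. 15.]
blue [326 220  12  14 103] [332.  226.1] [ 501.6 -192.5  132. ] rail x,z [-15.3  32. ]
blue [316 230   7  10  35] [319.6 233.8] [ 463.5 -181.4  121.4] rail x,z [-56.3  32.1]
blue [313 233   5   9  21] [315.1 237. ] [ 450.  -177.4  116.3] rail x,z [-71.2  30.7]
t 11.65 p [ 517.2 -199.3  123.1] y az 73.75 tilt [-0.     0.001 -1.   ] F [0.4 4.8 3.2] grip 0.326 59.6
need units xyz [-0.04 -0.05  0.1 ] turn 0.01 dist 3.7 q7 [ 0.01  0.45  0.38  1.9  -0.22  0.84  1.79]
```

Request:
servo_tool(motion=[[0,0.07,0,0,-1],[0,0.07,0,0,-1],[0,0.07,0,0,-1]])

```text
clock: 11.9
eef_pos: [517.5, -197.8, 122.9]
tool_rot: [0.142, 0.99, -0.0, 0.0]
contact_force: [1.1, 2.1, 3.7]
grip_width: 0.329
gripper_force: 59.7
```

Request:
servo_tool(motion=[[0,0.04,0,0,-1],[-0.03,0.04,0.1,0,-1],[-0.06,0.04,0.2,0,-1],[-0.1,0.04,0.3,0,-1],[-0.1,0.04,0.3,0,-1]])

```text
clock: 12.32
eef_pos: [520.6, -197.7, 113.5]
tool_rot: [0.142, 0.99, -0.0, -0.0]
contact_force: [2.2, -2.3, -0.3]
grip_width: 0.328
gripper_force: 59.1
```

```bash
python3 bob.py; python3 go.py 525 -201 100 73.7
```

```text
cream [350 185  23  19 235] [359.1 193.5] [ 583.5 -216.5  206. ] rail x,z [86.3 81.5]
cream [349 201   6   8  17] [351.2 204.2] [ 560.  -209.6  180.6] rail x,z [56.1 63.3]
cream [361 203  15  12 106] [368.1 208.4] [ 617.3 -226.4  148.7] rail x,z [105.6  17. ]
cream [345 219  20  16 111] [356.7 229. ] [ 583.2 -216.4   93.4] rail x,z [ 56.9 -27.3]
blue [356 210   6   9  29] [358.9 213.9] [ 587.3 -217.6  141.2] rail x,z [73.3 17.8]
blue [347 221   6   6  23] [349.1 223.3] [ 556.4 -208.5  121.6] rail x,z [37.2  7.2]
blue [326 222  12  13 104] [332.5 228.1] [ 503.5 -193.1  124.9] rail x,z [-15.2  24.7]
blue [317 232   7  10  33] [320.2 236. ] [ 465.4 -181.9  113.7] rail x,z [-56.4  24.2]
blue [313 235   6   8  22] [315.3 238.6] [ 450.7 -177.6  110.8] rail x,z [-72.   25.3]
t 12.37 p [ 520.6 -197.7  113.5] y az 73.71 tilt [-0.    -0.001 -1.   ] F [ 1.8 -1.5 -0.9] grip 0.328 59.2
need units xyz [-0.17 -0.06  0.45] turn 0.0 dist 14.6 q7 [ 0.01  0.46  0.38  1.9  -0.22  0.82  1.79]
```

Request:
servo_tool(motion=[[-0.04,0,0.15,0,-1],[-0.08,0,0.3,0,-1],[-0.12,0,0.45,0,-1],[-0.16,0,0.6,0,-1],[-0.17,0,0.65,0,-1]])

```text
clock: 12.78
eef_pos: [524.9, -198.8, 94.9]
tool_rot: [0.142, 0.99, 0.0, -0.001]
contact_force: [-26.9, 9.3, 61.3]
grip_width: 0.327
gripper_force: 68.1
```

```bash
python3 bob.py; python3 go.py 525 -201 94 73.7
```

```text
cream [352 185  21  20 200] [360.3 193.8] [ 587.4 -217.6  204.1] rail x,z [89.7 78.6]
cream [350 207   6   7  20] [352.8 209.9] [ 566.  -211.3  161. ] rail x,z [57.  42.7]
cream [362 207  14  12 107] [368.8 211.9] [ 620.6 -227.3  136.3] rail x,z [105.6   4.1]
cream [347 221  18  14  96] [357.1 229.4] [ 584.6 -216.8   91.5] rail x,z [ 57.8 -29.5]
blue [358 216   5   7  24] [359.9 218.9] [ 591.9 -218.9  123.4] rail x,z [73.4 -0.6]
blue [348 226   5   5  16] [350.3 228.1] [ 561.4 -210.   104. ] rail x,z [ 37.7 -11.1]
blue [327 228  12  13 102] [333.5 233.6] [ 507.  -194.1  106.1] rail x,z [-16.5   5.6]
blue [318 238   7   9  32] [321.2 241.9] [ 469.1 -183.    93.4] rail x,z [-58.    3.5]
blue [314 241   6   8  21] [316.5 244.4] [ 454.7 -178.8   90.7] rail x,z [-73.2   4.8]
t 12.83 p [ 524.9 -198.8   95.1] y az 73.73 tilt [-0.001  0.001 -1.   ] F [-17.9   5.3  34. ] grip 0.329 65.1
need units xyz [-0.02 -0.07  0.04] turn 0.01 dist 2.4 q7 [ 0.02  0.5   0.36  1.89 -0.24  0.79  1.8 ]
```

Request:
servo_tool(motion=[[0.02,0,-0.04,0,-1],[0.02,0,-0.06,0,-1],[0.02,0,-0.06,0,-1],[0.02,0,-0.06,0,-1]])

```text
clock: 13.17
eef_pos: [524.7, -198.9, 95.6]
tool_rot: [0.142, 0.99, -0.0, -0.0]
contact_force: [-2.2, -4.1, -2.1]
grip_width: 0.326
gripper_force: 61.2
```

```bash
python3 bob.py; python3 go.py 525 -201 94 73.7
python3 - <<'E'
import cv2
a=cv2.imread("pics/last_side.png")[190:270,300:390]
cv2.imwrite("pics/r3.png",cv2.resize(a,None,fx=7,fy=7,interpolation=2))
E
```

```text
cream [352 185  21  20 200] [360.3 193.9] [ 587.5 -217.6  203.7] rail x,z [89.8 78.2]
cream [350 206   6   7  19] [352.6 209.3] [ 565.3 -211.1  163. ] rail x,z [56.9 44.8]
cream [362 207  14  12 108] [368.9 212. ] [ 620.9 -227.4  135.9] rail x,z [105.9   3.6]
cream [347 220  18  15 101] [357.  229.1] [ 584.1 -216.6   92.5] rail x,z [ 57.6 -28.4]
blue [358 215   5   8  26] [359.9 218.7] [ 591.7 -218.9  124.2] rail x,z [73.4  0.2]
blue [327 227  12  14 104] [333.4 233.5] [ 506.9 -194.1  106.4] rail x,z [-16.6   5.9]
blue [348 226   5   5  17] [350.1 228.1] [ 560.7 -209.8  104.5] rail x,z [ 37.1 -10.5]
blue [317 238   8   9  32] [321.1 241.6] [ 468.8 -182.9   94.3] rail x,z [-58.    4.5]
blue [314 241   6   8  20] [316.5 244.5] [ 454.6 -178.8   90.4] rail x,z [-73.3   4.6]
t 13.22 p [ 524.7 -198.8   95.6] y az 73.72 tilt [-0.001 -0.    -1.   ] F [-3.2 -4.1 -2.5] grip 0.324 61.2
need units xyz [-0.03 -0.07  0.05] turn 0.0 dist 2.7 q7 [ 0.02  0.5   0.36  1.89 -0.24  0.79  1.8 ]
```

View pics/r3.png

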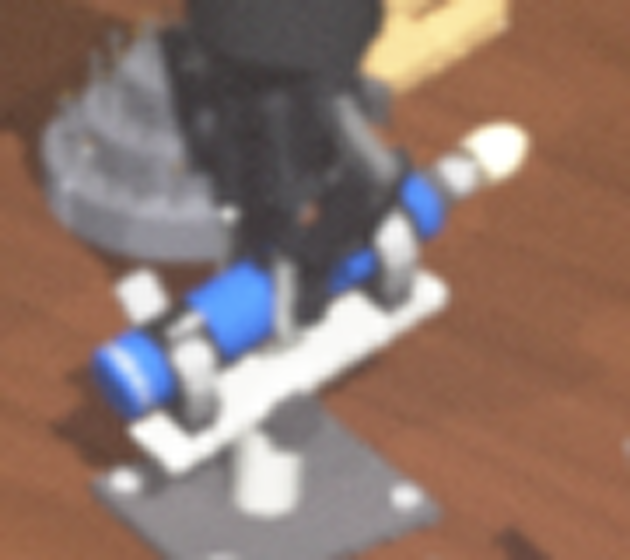

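```bash
cat >> bob.py <<'E'
print('px bob',ray((371.2,211.6)))
E
python3 bob.py | tail -1
python3 - <<'E'
import cv2
from h import *
im=cv2.imread("pics/last_side.png")[...,::-1]; H=cv2.cvtColor(im.copy(),cv2.COLOR_RGB2HSV)
m=np.zeros(H.shape[:2],np.uint8); s=np.s_[200:222,360:382]
print(H[s][6:18:2,:,1].tolist());
E
```

```text
px bob (array([ 628.9, -229.7,  134.4]), 'rail x,z', array([1.135e+02, 1.000e-01]))
[[131, 127, 127, 128, 127, 128, 124, 127, 122, 125, 121, 122, 127, 129, 131, 131, 134, 129, 132, 133, 132, 132], [128, 127, 127, 130, 129, 127, 118, 94, 72, 53, 32, 26, 29, 53, 85, 113, 130, 133, 129, 133, 130, 130], [132, 127, 128, 126, 118, 86, 53, 29, 8, 1, 1, 1, 1, 6, 34, 83, 118, 129, 131, 129, 128, 131], [128, 119, 93, 51, 33, 35, 32, 30, 26, 5, 2, 2, 5, 20, 67, 107, 124, 128, 131, 124, 126, 128], [17, 20, 14, 6, 1, 1, 3, 11, 33, 49, 30, 28, 49, 78, 110, 129, 131, 134, 129, 128, 130, 125], [128, 77, 21, 8, 7, 4, 7, 29, 66, 90, 96, 107, 124, 125, 129, 129, 127, 131, 127, 129, 129, 127]]
```

Request:
servo_tool(motion=[[0,0,0,0,0.2],[0,0,0,0,0.2],[0,0,0,0,0.2],[0,0,0,0,0.2],[0,0,-0.2,0,0.2]])

```text
clock: 13.68
eef_pos: [524.7, -198.2, 101.4]
tool_rot: [0.141, 0.99, 0.0, -0.001]
contact_force: [-0.5, -0.0, -0.6]
grip_width: 0.599
gripper_force: 0.0
```

Request:
servo_tool(motion=[[0,0,-0.5,0,0.2],[0,0,-1.3,0,0.2],[0,0,-2.4,0,0.2],[0,0,-3.7,0,0.2],[0,0,-5.0,0,0.2]])

```text
clock: 14.1
eef_pos: [524.5, -198.5, 254.0]
tool_rot: [0.142, 0.99, -0.0, -0.0]
contact_force: [-0.2, 0.6, -0.3]
grip_width: 0.6
gripper_force: 0.0
```

Request:
servo_tool(motion=[[1.0,1.0,0,0,0.2],[2.0,2.0,0,0,0.2],[3.0,2.9,0,0,0.2],[4.0,3.8,0,0,0.2],[4.6,4.6,0,0,0.2]])

```text
clock: 14.52
eef_pos: [428.9, -25.5, 252.5]
tool_rot: [0.141, 0.99, 0.0, 0.0]
contact_force: [0.7, 0.2, 0.3]
grip_width: 0.599
gripper_force: 0.0
```

Request:
servo_tool(motion=[[0,1.0,0,0,0.2],[0,2.2,0,0,0.2],[0,3.4,0,0,0.2],[0,4.6,0,0,0.2],[0,5.8,0,0,0.2]])

```text
clock: 14.93
eef_pos: [480.1, 141.4, 252.7]
tool_rot: [0.142, 0.99, 0.0, 0.0]
contact_force: [0.4, -0.9, -0.1]
grip_width: 0.603
gripper_force: 0.0
```

```bash
python3 see.py 522 -200 110 140 .93 -.27 .26
python3 - <<'E'
import cv2, numpy as np
b=cv2.imread("pics/last_top.png")[165:245,305:385]; a=cv2.imread("pics/last_side.png")[190:270,300:390]
cv2.imwrite("pics/r4.png",np.hstack([cv2.resize(x,(400,400),interpolation=2) for x in (b,a)]))
E
```

```text
side 279 a [ 522.7 -195.4  105.2] pitch 15.3 az -16.6 err 1.5 ends [ 455. -175.   86.] [ 592. -216.  125.]
  bob 75 [ 618.3 -228.3  136.8]
top 296 a [ 522.4 -201.2  103.1] pitch 15.0 az -16.2 err 1.6 ends [ 453. -181.   84.] [ 591. -221.  122.]
  bob 43 [ 622.6 -229.6  137.9]
```

View pics/r4.png

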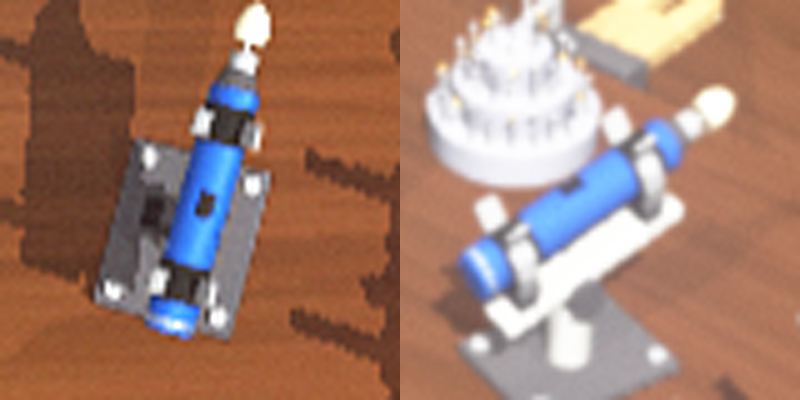

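```bash
python3 -c "
from station import ctrl
print(ctrl.sign_off())"
```

```text
the job is handed in; nothing more can be done
None
```

The blue handpiece is pressed into both clips of the bench bracket, bob at the raised end and mid-barrel centred to within about 2–3 mm by the cameras. I held it until it was seated, then released it and handed the job in at about 15 s. Seating was judged from camera views and the press force, since I had no jaw-angle readings. The wrist force peaked at about 68 N as it bottomed on the pads, and I took no final check photo of the other bench items.

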